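# Gauge the empty depth above the goods in a packed carton

### The job

One of the two open cartons is packed with a pink patterned box, and I need to know how much empty depth is left above it so the carton can be trimmed down. Take the depth gauge off its stand, set its cross bar flat across that carton's rims and push the rod gently down until it bottoms out on the pink box, with the bar still down on the rims. Then put the gauge back level in the notches of its stand with the rod still showing that depth, and leave everything else on the table where it is.

Things in the scene. Friction and masses are not known exactly. Their poses are not given: they have to be found in the camera images.
- gauge: Depth gauge, 0.2 kg: aluminium cross bar 200 (y) x 26 (x) x 16 mm high, in its middle a black bush block 44 x 36 mm, 24.5 mm high, through which a vertical steel rod slides stiffly; orange grip on the rod's top. Origin: centre of the bar's flat underside, z up along the rod. Half a turn gives the same gauge. Starts lying in the stand's notches, rod mostly drawn up. Bar and bush weigh 0.13 kg.
- gauge_rod (a joint): Depth reading: how far (m) the rod's tip stands out below the bar's underside. 0 = flush, grows as the rod is pushed down, end stop at 0.100. Friction holds the rod where it is left: about 6 N slides it either way, so the gauge can be carried by its grip with the reading unchanged. Starts at 0.010 to 0.030, less than the depth to be gauged (0.045 to 0.085).
- rod_tip (a point): Centre of the flat lower end of the steel rod (10 mm diameter, marked with dark rings every 10 mm).
- grip (a point): Centre of the orange grip block fixed on top of the rod: 32 mm along the gauge's x, 20 mm along its y (the bar), 42 mm high. This point is 149 mm above rod_tip; the block's lower end is 128 mm above rod_tip.
- stand: Fixed plywood stand. Origin: centre of its underside. Base 90 (x) x 190 (y) x 12 mm; two uprights 14 mm thick centred at y = -77 and +77 mm, 140 mm clear between them, open in front, behind and above. Each top has a notch 44 mm wide in x, centred on x = 0, its floor 115 mm above the table, shoulders 13 mm higher on both sides. The gauge bar lies along the stand's y in the two notches.
- carton: The packed carton, fixed, brown board, open at the top. Origin: centre of its underside. Outside 182 (x) x 152 (y) mm, walls 5 mm, level rims 140 mm above the table; four 70 mm flaps are folded out and down along the sides, reaching 20 mm beyond the walls. The gauge bar spans it along its y, the short way.
- goods: Pink box with pale flowers, 166 x 136 x 40 mm, that fills the carton below the empty space; fixed in the carton. Origin: centre of its underside; its flat top is 40 mm above the origin and 45 to 85 mm below the carton's rims.
- empty_carton: A second open carton of the same make and size, fixed, with nothing in it: not to be gauged. The two cartons may stand either way round. Origin: centre of its underside.
- brown_roll: Bystander: roll of brown tape lying flat, 112 mm diameter, 48 mm high. Origin: centre of its underside.
- clear_roll: Bystander: roll of clear tape lying flat, 100 mm diameter, 48 mm high. Origin: centre of its underside.
- marker: Bystander: black marker with red cap, 132 mm long along its y, 18 mm thick. Origin: under its middle.
- cutter: Bystander: green box cutter, 160 mm long along its y, 24 mm wide, 18 mm thick. Origin: near its middle, on the underside.
- tape_gun: Bystander: hand-held tape dispenser with blue handle lying on its side, about 170 x 210 mm, 58 mm high. Origin: underside of its frame plate.
- gift_box: Bystander: light blue patterned gift box, 115 x 85 x 36 mm. Origin: centre of its underside.

How it is judged (in metres and radians):
On the way:
1. the gauge's bar lies flat on the packed carton's rims while the rod's tip rests on the pink box (z of gauge in the frame of carton between 0.1375 and 0.1425 m and x of rod_tip in the frame of carton between -0.078 and 0.078 m and y of rod_tip in the frame of carton between -0.063 and 0.063 m and angle between gauge's own z axis and vertical below 0.04 rad and z of rod_tip in the frame of goods between 0.037 and 0.0425 m), for 0.2 s.
At the end, for the whole second after the job is handed in: The gauge lies at rest and level (within 3 degrees) in the notches of its stand, its bar's underside within 3 mm of the notch floors, centred within 12 mm across and 22 mm along the bar and in line with the stand within 14 degrees, and the rod stands out by the carton's true empty depth within 3 mm (z of gauge in the frame of stand between 0.112 and 0.118 m and x of gauge in the frame of stand between -0.012 and 0.012 m and y of gauge in the frame of stand between -0.022 and 0.022 m and angle between gauge's own z axis and vertical below 0.05 rad and linear speed of gauge below 0.02 m/s and angle between the y axis of gauge and the y axis of stand, either way round below 0.25 rad and z of rod_tip in the frame of goods between 0.012 and 0.018 m); the robot touches nothing.
It fails at once if the gauge pressed on the pink box with more than 30 N (contact force between gauge and goods above 30 N).
It fails at once if a bystander on the table shifted by more than 30 mm (distance of any of brown_roll, clear_roll, marker, cutter, tape_gun, gift_box from where it was at the start of the episode above 0.03 m).
It also fails if it takes over 64 s, if anything falls off the work surface, if the arm or the gripper's body presses on something with over 40 N, if the wrist force passes 120 N, or if a joint passes its speed limit or range.

### The arm

A 6-joint arm with a two-finger parallel gripper is mounted at the origin on the work surface. World frame = base frame: x ahead of the robot, y to its left, z up, the work surface at z = 0. Lengths are in m, angles in degrees, forces in N, time in s.
With the tool pointing down it reaches from about 0.325 to 0.9 m from the base axis. Payload 3.5 kg.
Tool frame: the origin (TCP) lies midway between the tips of the shut fingers; the grasp point (between the pads) lies 19 mm behind it; z points along the fingers, y is the direction in which the jaws open and shut (so a half turn about z gives the same grasp; the last joint's range is limited). The gripper opens to 85 mm and grips with 20 to 120 N. Pads are 22 mm wide; open, the fingers measure 114 mm over their backs; the gripper's body (76 mm by 85 mm) begins 54 mm behind the grasp point. The pads swing forward as they close: fully open they stand 13 mm farther back than shut.
Start: joints at [-70.669, 15.837, -1.513, 72.651, 0, 84.076], TCP at [0.267, -0.565, 0.231] pointing down, gripper open.
Joint ranges: [-178.77, 178.77], [-48.84, 107.48], [-61.69, 71.31], [-111.58, 123.2], [-90, 87.43], [-180, 180]. Speed limits (degrees/s): [147.25, 147.25, 180, 180, 180, 180].

### API

Orientations are given as a 3x3 rotation matrix whose columns are the frame's x, y, z axes.
In Python, from cell import env, snapshot, camera_params gives the robot as it stands. The module is installed in compiled form; this text tells all that it offers.
- The arm moves only by the tool play_rows, never from a script. Its argument "motion" is one flat list of numbers, 5 for each row, row after row: the finger opening in cm, from 0 to 8.54, then the shift along the tool's x, y, z in cm, then the turn about the tool's z in degrees. In form: [claw, x, y, z, roll, claw, x, y, z, roll, ...]. A call has 1 to 8 rows; each row shifts and turns the commanded pose from where the row before left it, along the tool's axes as they then stand; what a row does not reach is not made up. A row lasts 1/12 s, in which the tool goes at most 41.7 mm and 7.16 degrees, less where a joint would pass 70% of its speed; a pose out of reach is approached as far as the arm can. A call is refused whole if a number of a shift passes 4.17 or a number of a turn 7.16, either way. A call with a gripper value outside its range is refused whole. The fingers move at their own pace and stop on an object; "force" is the grip in N (left out, the last holds). Time passes only in rows, so rows that do not move let the fingers close. It gives the time, the measured TCP pose, the force and the opening at its end, in the units of the state.
- env.read_state(): the state, without advancing time (a new reading comes with each control period).
- snapshot(name): name is "scene" or "top" or "wrist"; returns (picture, depth): 384x512x3 uint8, red, green, blue; 384x512 float32, m along the optical axis (not along the pixel's ray), 0 where there is no reading.
- camera_params(name): a dict with "mtx" (3x3 intrinsics, pixels), "dist_coeffs" ([k1, k2, p1, p2, k3] as OpenCV has them; the pictures are not rectified), "T" (4x4, takes a point from camera to world coordinates); the wrist camera has in their place "tool_from_camera" (4x4, takes a point from camera to tool coordinates, whose origin is the TCP and whose axes are the flange's). Camera axes: x right, y down, z forward; pixel columns grow to the right and rows downward; lengths in m; the calibration is good to about 2 mm. A picture is of the moment at which its call begins: read the wrist's pose just before it. camera_params takes no time and is no camera call.
- env.hand_in(): hands the job in, once; it reports no verdict.
The state is a dict: "t": time; "joints": joint angles; "qd": joint speeds; "tau": joint torques, N m; "tcp_pos": TCP position; "tool_rot": TCP orientation; "ft_force": force on the tool from outside, world axes, zero at the start; "moment": the same for the moment, N m; "opening": finger opening in m.
Only numpy, scipy, OpenCV 4.12 (cv2) and the standard library are available. Lean on these libraries where they do the work, as an engineer would, in place of code of your own. Each camera call takes 0.05 s, during which the arm holds its last target.

## Working session

There is one attempt and no reset: what is moved stays moved. The work goes in short steps, Python scripts to look and compute and a tool call to move; the robot and the scene stay as the last step left them, time stands still between calls to the robot, and variables do not carry over. Pictures are saved under pics/ and viewed, and the job is handed in when it is done.

Besides the shell and the picture viewer there is one more tool, called as name(argument=value, ...) on one line, values as JSON. play_rows: Moves the arm, as the interface text tells. Its arguments: {"type":"object","properties":{"motion":{"type":"array"},"force":{"type":"number"}},"required":["motion"]}

```bash
mkdir -p pics
python3 - <<'E'
from cell import env, snapshot, camera_params
import cv2, numpy as np
s=env.read_state(); print(s)
for n in ("scene","top"):
    p,d=snapshot(n); cv2.imwrite(f"pics/{n}0.png",p[:,:,::-1]); np.save(f"{n}0.npy",d)
    c=camera_params(n); print(n,c)
print(camera_params("wrist"))
E
```

```text
{'t': 0.0, 'joints': array([-7.06690096e+01,  1.58781461e+01, -1.59730106e+00,  7.26529317e+01,
       -7.84958216e-04,  8.40761854e+01]), 'qd': array([-0.10312653, -0.05435181, -0.03167077,  0.01410287,  0.00882786,
        0.06168496]), 'tau': array([-3.05334916e-04, -4.45514703e+01,  2.95198774e+01,  1.64383405e-02,
        3.75492277e-05, -1.00004581e-06]), 'tcp_pos': array([ 0.26638345, -0.56451742,  0.2301654 ]), 'tool_rot': array([[ 9.04419444e-01,  4.26643762e-01, -7.54632611e-04],
       [ 4.26644374e-01, -9.04417009e-01,  2.10977484e-03],
       [ 2.17619705e-04, -2.23008114e-03, -9.99997490e-01]]), 'ft_force': array([-0.63958303,  0.14204094, -0.55009778]), 'moment': array([ 0.00871104, -0.00733328,  0.01829209]), 'opening': 0.08528302523191532}
scene {'mtx': array([[452.63004283,   0.        , 253.69292795],
       [  0.        , 452.63004283, 189.8329598 ],
       [  0.        ,   0.        ,   1.        ]]), 'dist_coeffs': array([-0.17145454,  0.        ,  0.        ,  0.        ,  0.        ]), 'T': array([[-0.36898584,  0.62407308, -0.68875412,  1.47292692],
       [ 
[... 596 characters left out ...]
9904809 ,  1.39747596],
       [ 0.        ,  0.        ,  0.        ,  1.        ]])}
{'mtx': array([[273.42263905,   0.        , 256.15001561],
       [  0.        , 273.42263905, 190.97642041],
       [  0.        ,   0.        ,   1.        ]]), 'dist_coeffs': array([-0.00660352,  0.        ,  0.        ,  0.        ,  0.        ]), 'tool_from_camera': array([[ 5.73482268e-04, -9.58168818e-01, -2.86203052e-01,
         7.33797465e-02],
       [ 9.99999771e-01,  4.46343342e-04,  5.09462995e-04,
         6.85616611e-04],
       [-3.60406729e-04, -2.86203278e-01,  9.58168854e-01,
        -1.43232393e-01],
       [ 0.00000000e+00,  0.00000000e+00,  0.00000000e+00,
         1.00000000e+00]])}
```

View pics/scene0.png

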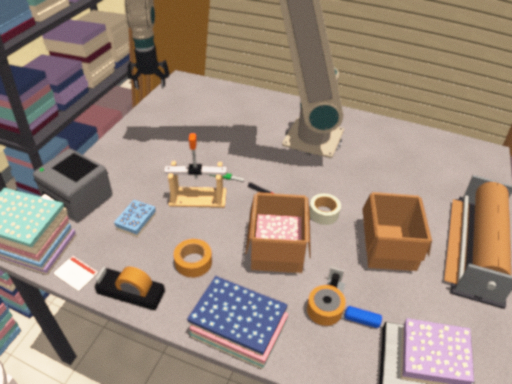

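View pics/top0.png

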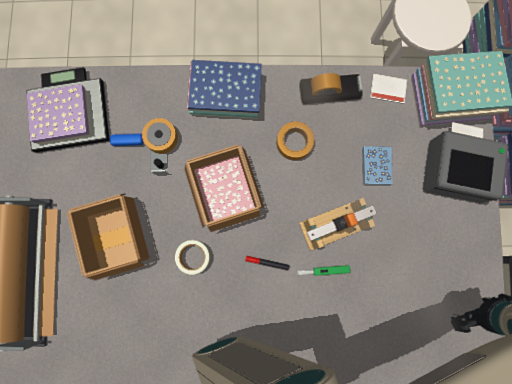

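The top view shows the packed carton at about (223,188), the empty one at (107,237), and the stand with the gauge at (340,222) with its grip at about (348,222). The scene view shows the orange grip at (193,140). Next I'll measure from the depth.

```bash
cat > h.py <<'E'
import numpy as np, cv2
from cell import env, snapshot, camera_params
def cloud(d,name,T=None):
    c=camera_params(name); K=c["mtx"]; D=c["dist_coeffs"]
    if T is None: T=c["T"]
    v,u=np.mgrid[0:384,0:512]
    n=cv2.undistortPoints(np.stack([u.ravel(),v.ravel()],1).astype(np.float64).reshape(-1,1,2),K,D).reshape(384,512,2)
    P=np.dstack([n[...,0]*d,n[...,1]*d,d])
    W=P@T[:3,:3].T+T[:3,3]
    W[d<=0]=np.nan
    return W
def wristT():
    s=env.read_state(); M=np.eye(4); M[:3,:3]=s["tool_rot"]; M[:3,3]=s["tcp_pos"]
    return M@camera_params("wrist")["tool_from_camera"]
def project(p,name,T=None):
    c=camera_params(name)
    if T is None:T=c["T"]
    Ti=np.linalg.inv(T); q=np.atleast_2d(p)@Ti[:3,:3].T+Ti[:3,3]
    return cv2.projectPoints(q,np.zeros(3),np.zeros(3),c["mtx"],c["dist_coeffs"])[0].reshape(-1,2)
E
python3 - <<'E'
from h import *
import cv2
d=np.load("top0.npy"); W=cloud(d,"top"); p=cv2.imread("pics/top0.png")
def rep(n,m):
    q=W[m]; q=q[np.isfinite(q[:,0])]
    r=cv2.minAreaRect(q[:,:2].astype(np.float32)*1000)
    print(n,len(q),"z med",np.median(q[:,2]).round(4),"rect",np.round(r[0],1),np.round(r[1],1),round(r[2],2))
print("table z",np.nanmedian(W[250:300,200:240,2]))
def box(u0,u1,v0,v1):
    m=np.zeros((384,512),bool); m[v0:v1,u0:u1]=1; return m
Z=W[...,2]
B=box(175,275,138,240); rep("packed rim",B&(Z>.132)&(Z<.15))
rep("pink",B&(Z>.04)&(Z<.1)&(p[...,2]>p[...,1]+30)&(p[...,0]>120))
B2=box(290,390,190,260)
hsv=cv2.cvtColor(p,cv2.COLOR_BGR2HSV)
rep("stand/gauge all>0.1",B2&(Z>.1)&(Z<.2))
bar=B2&(Z>.122)&(Z<.136)&(hsv[...,1]<50); rep("bar",bar)
for lo,hi in [(.1,.122),(.122,.128),(.128,.134),(.134,.145),(.145,.18),(.18,.22),(.22,.3)]: 
    m=B2&(Z>lo)&(Z<hi)
    if m.sum()>3: rep((lo,hi),m)
rep("base",B2&(Z>.006)&(Z<.02)&(hsv[...,1]>60))
B3=box(65,165,190,285); rep("empty rim",B3&(Z>.132)&(Z<.15))
E
python3 - <<'E'
import cv2
p=cv2.imread("pics/top0.png"); cv2.imwrite("pics/top0z.png",cv2.resize(p[140:270,180:390],None,fx=3.8,fy=3.8,interpolation=cv2.INTER_CUBIC))
p=cv2.imread("pics/scene0.png"); cv2.imwrite("pics/scene0z.png",cv2.resize(p[120:275,150:320],None,fx=3.8,fy=3.8,interpolation=cv2.INTER_CUBIC)[:600])
E
```

```text
table z 0.00022109889829580176
packed rim 915 z med 0.1391 rect [600.6  58.2] [195.4 166.5] 17.45
pink 1959 z med 0.0584 rect [602.9  55. ] [158.4 127.3] 17.72
stand/gauge all>0.1 905 z med 0.1304 rect [ 496.7 -267.3] [ 84.  202.1] 20.68
bar 463 z med 0.1309 rect [ 495.5 -268.5] [ 30.9 200.5] 19.64
(0.1, 0.122) 115 z med 0.1143 rect [ 494.4 -259.2] [ 82.2 184.3] 20.27
(0.122, 0.128) 147 z med 0.1267 rect [ 497.3 -268.8] [ 82.7 198.4] 21.13
(0.128, 0.134) 436 z med 0.1306 rect [ 497.  -267.2] [ 84. 202.] 20.45
(0.134, 0.145) 191 z med 0.1376 rect [ 492.9 -268.6] [ 44.4 192.5] 16.27
(0.145, 0.18) 12 z med 0.1613 rect [ 495.8 -264.1] [3.3 9. ] 87.12
(0.18, 0.22) 4 z med 0.1845 rect [ 494.2 -264.2] [8.3 1.6] 22.7
(0.22, 0.3) 137 z med 0.2591 rect [ 495.3 -267.2] [31.7 19.9] 21.02
base 841 z med 0.0119 rect [ 495.1 -262.8] [ 90.5 181.8] 20.59
empty rim 999 z med 0.1389 rect [463.1 385.5] [196.6 167. ] 15.18
```

View pics/top0z.png

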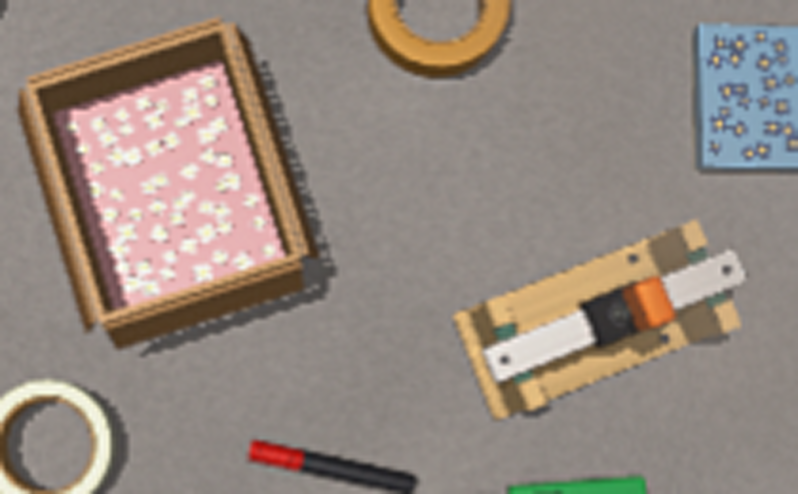

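View pics/scene0z.png

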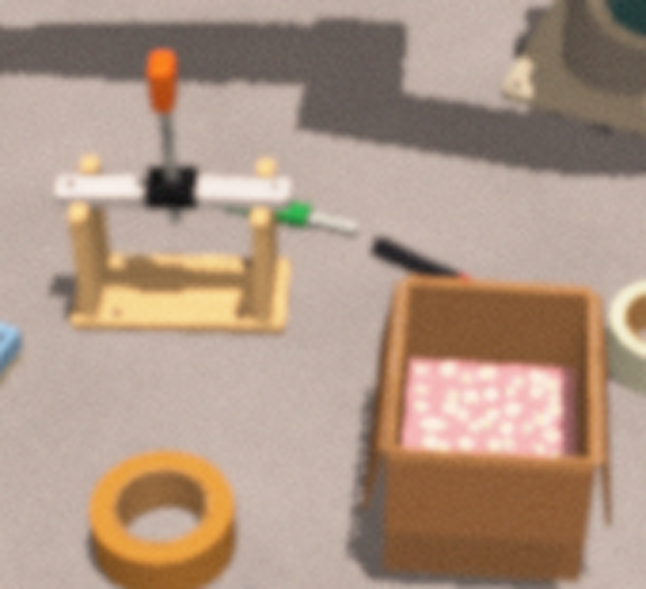

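play_rows(motion=[8.5, 0, 0, -3, 4.7, 8.5, 0, 0, -3, 0, 8.5, 2, -1.2, -2, 0, 8.5, 2.7, -1.7, 0, 0, 8.5, 2.7, -1.7, 0, 0, 8.5, 2.7, -1.7, 0, 0, 8.5, 2.7, -1.7, 0, 0, 8.5, 2.7, -1.7, 0, 0], force=50)

```text
t: 0.77
tcp_pos: [0.3782, -0.4185, 0.3108]
tool_rot: [[0.936, 0.351, -0.0], [0.351, -0.936, 0.001], [-0.0, -0.001, -1.0]]
ft_force: [0.2, -0.1, -0.4]
opening: 0.0853
```

play_rows(motion=[8.5, 2.7, -1.7, 0, 0, 8.5, 2.7, -1.7, 0, 0, 8.5, 2.7, -1.7, 0, 0, 8.5, 2.7, -1.7, 0, 0, 8.5, 2.5, -1.6, 0, 0, 8.5, 2, -1.5, 0, 0, 8.5, 0, 0, 0, 0, 8.5, 0, 0, 0, 0])

```text
t: 1.43
tcp_pos: [0.4865, -0.2724, 0.3108]
tool_rot: [[0.935, 0.354, -0.001], [0.354, -0.935, 0.0], [-0.001, -0.001, -1.0]]
ft_force: [0.0, -0.5, 0.5]
opening: 0.0853
```

Run:
```python
from h import *
s=env.read_state(); R=s["tool_rot"]; print(s["t"],s["tcp_pos"],R.round(4).tolist(),s["ft_force"])
g=np.array([.4953,-.2672,.219]); print("to go tool cm",((g-s["tcp_pos"])@R*100).round(2))
T=wristT(); p,d=snapshot("wrist"); cv2.imwrite("pics/w1.png",p[:,:,::-1]); 
W=cloud(d,"wrist",T); Z=W[...,2]
hsv=cv2.cvtColor(p,cv2.COLOR_RGB2HSV)
m=(Z>.2)&(Z<.3)&(hsv[...,0]<20)&(hsv[...,1]>150)&(np.hypot(W[...,0]-.495,W[...,1]+.267)<.05)
q=W[m]; print(len(q))
if len(q):
    zt=np.nanpercentile(q[:,2],90); print("top z",zt); q=q[q[:,2]>zt-.006]
    print(cv2.minAreaRect(q[:,:2].astype(np.float32)*1000))
```

```text
1.4333 [ 0.48646785 -0.27244409  0.3108105 ] [[0.9354, 0.3536, -0.0011], [0.3536, -0.9354, 0.0003], [-0.0009, -0.0007, -1.0]] [ 0.00415469 -0.5237528   0.49377292]
to go tool cm [ 1.02 -0.17  9.18]
1186
top z 0.2620178413413121
((496.983642578125, -270.1503601074219), (32.163360595703125, 18.515514373779297), 20.14259910583496)
```

View pics/w1.png

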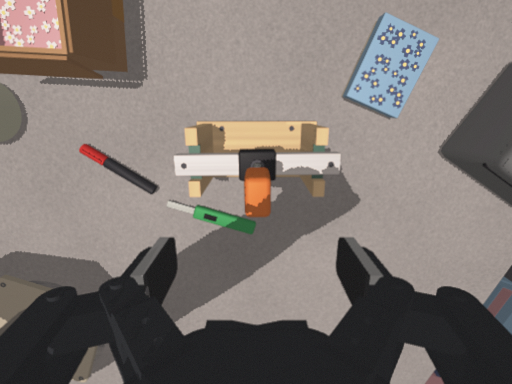

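The wrist view shows the gauge lying square in the notches, with the grip at (257,192) centred between the fingers. The wrist and top measurements of the grip agree within 3 mm. I'll descend and grip.

play_rows(motion=[8.5, 1.0, 0, 1, 0, 8.5, 0, -0.05, 2, 0, 8.5, 0, 0, 2, 0, 8.5, 0, 0, 2, 0, 8.5, 0, 0, 1.5, 0, 8.5, 0, 0, 0.5, 0, 8.5, 0, 0, 0, 0, 4, 0, 0, 0, 0])

```text
t: 2.15
tcp_pos: [0.4953, -0.2702, 0.2212]
tool_rot: [[0.937, 0.35, -0.0], [0.35, -0.937, 0.0], [-0.0, -0.0, -1.0]]
ft_force: [-0.5, -0.0, -0.7]
opening: 0.0752
```

play_rows(motion=[3, 0, 0, 0, 0, 2.5, 0, 0, 0, 0, 1.5, 0, 0, 0, 0, 1, 0, 0, 0, 0, 1, 0, 0, 0, 0, 1, 0, 0, 0, 0])

```text
t: 2.65
tcp_pos: [0.4958, -0.2697, 0.2221]
tool_rot: [[0.936, 0.351, 0.001], [0.351, -0.936, -0.001], [0.001, 0.001, -1.0]]
ft_force: [0.2, 0.9, 2.5]
opening: 0.0193
```

Run:
```python
from h import *
s=env.read_state(); R=s["tool_rot"]; print(s["t"],s["tcp_pos"],R.round(4).tolist(),s["ft_force"],s["moment"],s["opening"])
p,d=snapshot("scene"); cv2.imwrite("pics/s2.png",cv2.resize(p[60:230,110:310,::-1],None,fx=3.5,fy=3.5,interpolation=cv2.INTER_CUBIC))
```

```text
2.65 [ 0.49581612 -0.26974648  0.22211763] [[0.9362, 0.3513, 0.0012], [0.3513, -0.9362, -0.0006], [0.0009, 0.001, -1.0]] [0.17867561 0.90231998 2.47201136] [0.1629549  0.01187525 0.03140429] 0.019332233924207864
```

View pics/s2.png

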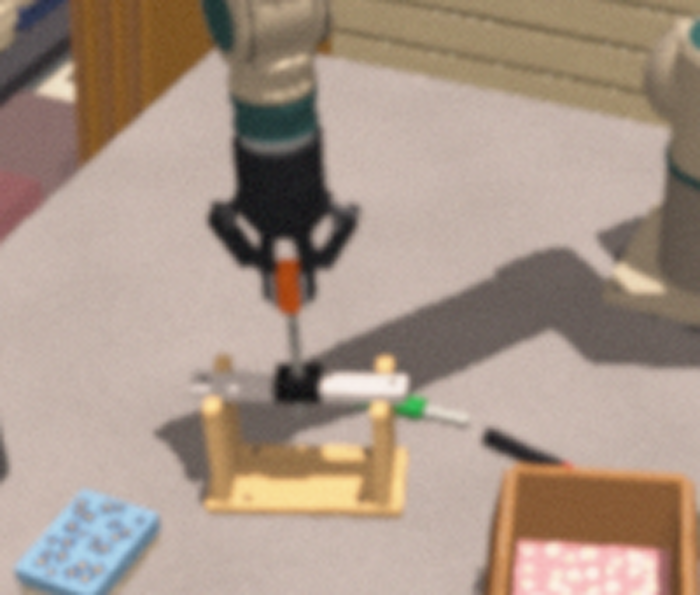

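The grip is held (opening 19.3 mm, matching the 20 mm side). I'll lift straight up.

play_rows(motion=[1, 0, 0, -0.3, 0, 1, 0, 0, -0.7, 0, 1, 0, 0, -1.5, 0, 1, 0, 0, -2, 0, 1, 0, 0, -2.5, 0, 1, 0, 0, -2, 0, 1, 0, 0, -1, 0, 1, 0, 0, 0, 0])

```text
t: 3.37
tcp_pos: [0.4966, -0.2705, 0.3243]
tool_rot: [[0.936, 0.351, 0.004], [0.351, -0.936, -0.003], [0.003, 0.004, -1.0]]
ft_force: [-0.1, 0.1, -1.5]
opening: 0.0195
```

Run:
```python
from h import *
s=env.read_state(); R=s["tool_rot"]; print(s["t"],s["tcp_pos"],R.round(4).tolist(),s["ft_force"],s["moment"],s["opening"])
p,d=snapshot("scene"); cv2.imwrite("pics/s3.png",cv2.resize(p[40:210,110:310,::-1],None,fx=3.5,fy=3.5,interpolation=cv2.INTER_CUBIC))
W=cloud(d,"scene"); Z=W[...,2]
m=(np.hypot(W[...,0]-.496,W[...,1]+.268)<.12)&(Z>.18)&(Z<.245)
hsv=cv2.cvtColor(p,cv2.COLOR_RGB2HSV); m&=(hsv[...,1]<40)&(hsv[...,2]>150)
q=W[m]; print(len(q)); c=q.mean(0); 
u,sv,v=np.linalg.svd(q-c); print(c,v[0],"yaw",np.degrees(np.arctan2(v[0][1],v[0][0])))
yaw=np.radians(20.55+90); a=(q-c)@np.array([np.cos(yaw),np.sin(yaw),0])
for lo in np.arange(-.1,.1,.04):
    k=(a>lo)&(a<lo+.04)
    if k.sum()>4: print(lo.round(3),k.sum(),np.percentile(q[k,2],[5,50,95]).round(4))
g=np.array([.6006,.0582,.322]); print("to go",((g-s["tcp_pos"])@R*100).round(2))
```

```text
3.3667 [ 0.49660235 -0.27049715  0.32427372] [[0.9364, 0.351, 0.0042], [0.3511, -0.9364, -0.003], [0.0028, 0.0043, -1.0]] [-0.07346669  0.09062504 -1.49664624] [ 0.00045013 -0.0644266  -0.01343361] 0.019456805161868995
413
[ 0.50047078 -0.26952681  0.23135451] [-0.36926551  0.92930727  0.00556575] yaw 111.67067901730465
-0.1 110 [0.2214 0.2332 0.237 ]
-0.06 91 [0.2219 0.2331 0.2362]
-0.02 6 [0.1978 0.2042 0.2216]
0.02 98 [0.2218 0.2333 0.2373]
0.06 108 [0.2229 0.2342 0.2377]
to go [ 21.28 -27.13   0.17]
```

View pics/s3.png

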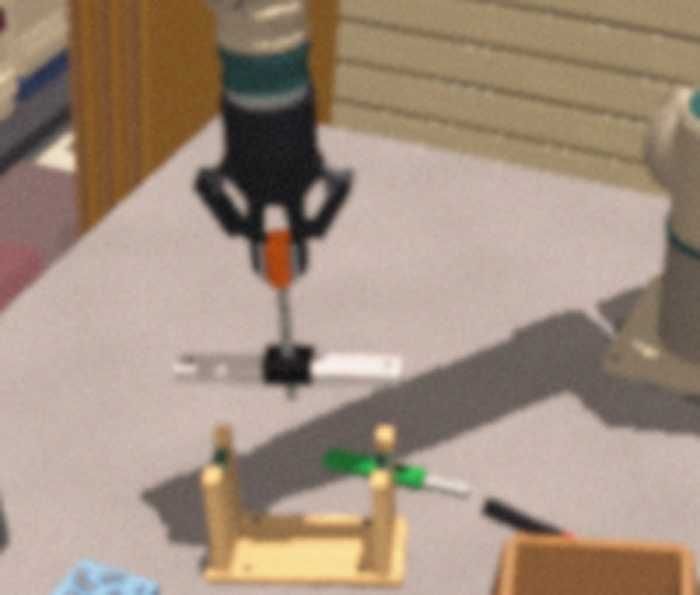

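The gauge hangs level (bar tilt about 0.3°), with the rod tip near z = 0.19, which clears the rims. I'll carry it to the packed carton.

play_rows(motion=[1, 0, 0, 0, 1, 1, 0, 0, 0, 2, 1, 0.6, -0.8, 0, 0, 1, 1.2, -1.6, 0, 0, 1, 1.6, -2.3, 0, 0, 1, 1.7, -2.4, 0, 0, 1, 1.7, -2.4, 0, 0, 1, 1.7, -2.4, 0, 0])

```text
t: 4.08
tcp_pos: [0.54, -0.1283, 0.3196]
tool_rot: [[0.953, 0.302, -0.003], [0.302, -0.953, 0.001], [-0.002, -0.002, -1.0]]
ft_force: [0.4, -0.0, -1.8]
opening: 0.0197
```

play_rows(motion=[1, 1.7, -2.4, 0, 0, 1, 1.7, -2.4, 0, 0, 1, 1.7, -2.4, 0, 0, 1, 1.7, -2.4, 0, 0, 1, 1.7, -2.4, 0, 0, 1, 1.2, -1.8, 0, 0, 1, 0.8, -1.2, 0, 0, 1, 0, 0, 0, 0])

```text
t: 4.75
tcp_pos: [0.5952, 0.0473, 0.3197]
tool_rot: [[0.952, 0.305, -0.002], [0.305, -0.952, 0.001], [-0.002, -0.002, -1.0]]
ft_force: [-0.2, -0.0, -1.4]
opening: 0.0196
```

Run:
```python
from h import *
s=env.read_state(); R=s["tool_rot"]; print(s["t"],s["tcp_pos"],R.round(4).tolist(),s["ft_force"],s["moment"],s["opening"])
g=np.array([.6006,.0582,.322]); print("to go",((g-s["tcp_pos"])@R*100).round(2), "yaw",np.degrees(np.arctan2(R[1,0],R[0,0])))
p,d=snapshot("scene"); cv2.imwrite("pics/s4.png",cv2.resize(p[110:290,190:370,::-1],None,fx=3.3,fy=3.3,interpolation=cv2.INTER_CUBIC))
```

```text
4.75 [0.59518072 0.04726729 0.31973739] [[0.9523, 0.3052, -0.0023], [0.3052, -0.9523, 0.0013], [-0.0018, -0.002, -1.0]] [-0.15705309 -0.03875669 -1.41280136] [-0.02873821 -0.03183914 -0.03420948] 0.01956778757911602
to go [ 0.85 -0.88 -0.23] yaw 17.772906264171258
```

View pics/s4.png

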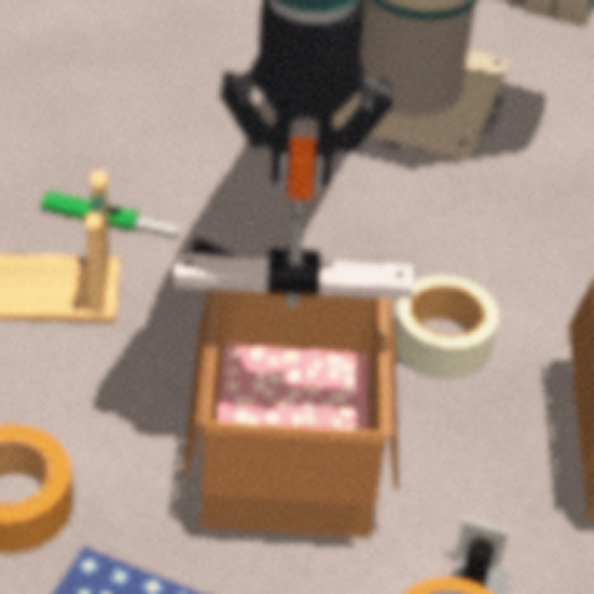

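play_rows(motion=[1, 0.85, -0.9, 0.5, 0, 1, 0, 0, 1.2, 0, 1, 0, 0, 1.5, 0, 1, 0, 0, 1.5, 0, 1, 0, 0, 0.8, 0, 1, 0, 0, 0.3, 0, 1, 0, 0, 0, 0, 1, 0, 0, 0, 0])

```text
t: 5.47
tcp_pos: [0.6009, 0.0549, 0.2635]
tool_rot: [[0.954, 0.301, 0.0], [0.301, -0.954, -0.0], [0.0, 0.0, -1.0]]
ft_force: [0.1, -0.1, -1.6]
opening: 0.0192
```

Run:
```python
from h import *
s=env.read_state(); R=s["tool_rot"]; print(s["t"],s["tcp_pos"],s["ft_force"],s["opening"])
g=np.array([.6006,.0582,.247]); print("to go",((g-s["tcp_pos"])@R*100).round(2), "yaw",np.degrees(np.arctan2(R[1,0],R[0,0])))
for n in("scene","top"):
  p,d=snapshot(n); cv2.imwrite(f"pics/{n}5.png",cv2.resize((p[110:290,190:370] if n=="scene" else p[120:270,150:350])[:,:,::-1],None,fx=3.3,fy=3.3,interpolation=cv2.INTER_CUBIC))
```

```text
5.4667 [0.60092103 0.05491791 0.26349638] [ 0.09762244 -0.12392172 -1.55716197] 0.019167957875422085
to go [ 0.07 -0.32  1.65] yaw 17.521337247188505
```

View pics/scene5.png

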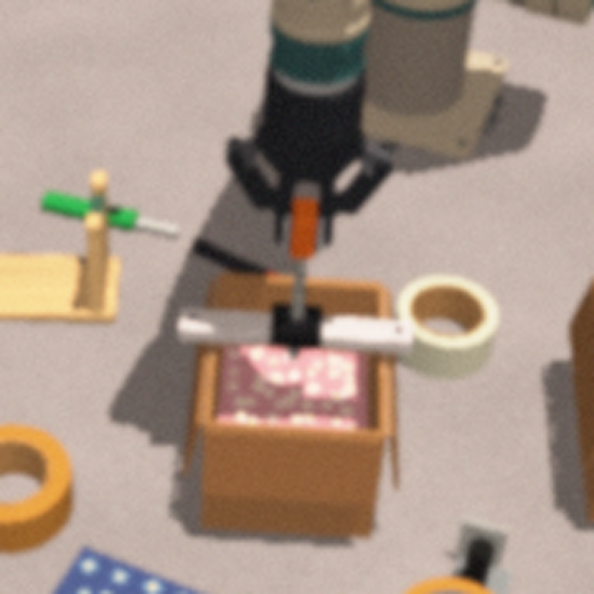

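View pics/top5.png

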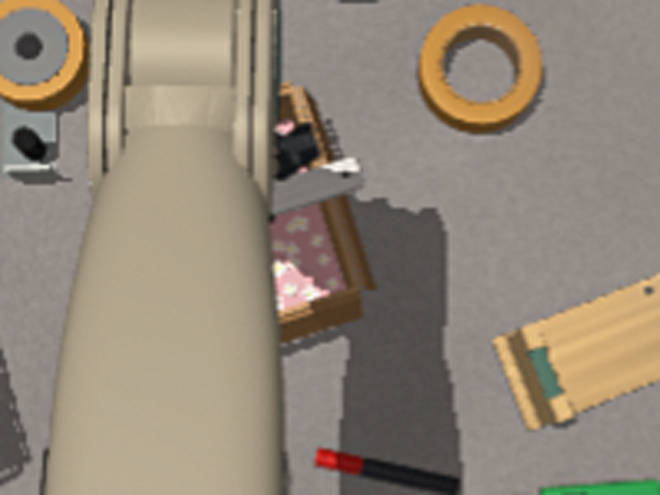

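The bar is parallel to the short side and about 16 mm above the rims, with its ends overhanging both sides evenly. I'll lower it onto the rims and start pushing the rod.

play_rows(motion=[1, 0, -0.3, 0.6, 0, 1, 0, 0, 0.5, 0, 1, 0, 0, 0.3, 0, 1, 0, 0, 0.2, 0, 1, 0, 0, 0.2, 0, 1, 0, 0, 0.2, 0, 1, 0, 0, 0, 0, 1, 0, 0, 0, 0])

```text
t: 6.23
tcp_pos: [0.5997, 0.0584, 0.2441]
tool_rot: [[0.953, 0.302, 0.0], [0.302, -0.953, 0.0], [0.0, -0.0, -1.0]]
ft_force: [-2.7, 0.8, 4.1]
opening: 0.0192
```

play_rows(motion=[1, 0, 0, 0.5, 0, 1, 0, 0, 0.5, 0, 1, 0, 0, 0.5, 0, 1, 0, 0, 0.5, 0])

```text
t: 6.57
tcp_pos: [0.6, 0.0583, 0.2242]
tool_rot: [[0.953, 0.302, 0.001], [0.302, -0.953, 0.0], [0.001, 0.0, -1.0]]
ft_force: [-3.3, 1.3, 6.1]
opening: 0.0195
```

Contact came at about z = 0.247 as predicted, and the rod slides at about 6 N. I'll continue to roughly 8 mm short of the bottom.

play_rows(motion=[1, 0, 0, 0.5, 0, 1, 0, 0, 0.5, 0, 1, 0, 0, 0.5, 0, 1, 0, 0, 0.5, 0, 1, 0, 0, 0.3, 0, 1, 0, 0, 0.2, 0, 1, 0, 0, 0, 0])

```text
t: 7.15
tcp_pos: [0.5999, 0.0583, 0.1985]
tool_rot: [[0.953, 0.302, 0.0], [0.302, -0.953, 0.0], [0.0, -0.0, -1.0]]
ft_force: [-1.1, 1.5, 2.6]
opening: 0.0194
```

Run:
```python
from h import *
s=env.read_state(); R=s["tool_rot"]; print(s["t"],s["tcp_pos"],s["ft_force"],s["moment"],s["opening"])
n="scene"
p,d=snapshot(n); cv2.imwrite(f"pics/{n}6.png",cv2.resize(p[140:260,220:340][:,:,::-1],None,fx=4.8,fy=4.8,interpolation=cv2.INTER_CUBIC))
W=cloud(d,"scene"); Z=W[...,2]
m=(np.hypot(W[...,0]-.6,W[...,1]-.058)<.12)&(Z>.135)&(Z<.17)
hsv=cv2.cvtColor(p,cv2.COLOR_RGB2HSV); m&=(hsv[...,1]<40)&(hsv[...,2]>130)
q=W[m]; c=q.mean(0); print(len(q),c, np.percentile(q[:,2],[5,50,90]))
u,sv,v=np.linalg.svd(q-c); print(v[0])
```

```text
7.15 [0.59990094 0.05827854 0.19848051] [-1.12600029  1.48255328  2.64722069] [ 0.06020996  0.46672561 -0.08505379] 0.01941275139118733
419 [0.60160725 0.06332782 0.15613825] [0.14851889 0.15704855 0.15988844]
[-0.31926811  0.9476632   0.00152535]
```

View pics/scene6.png

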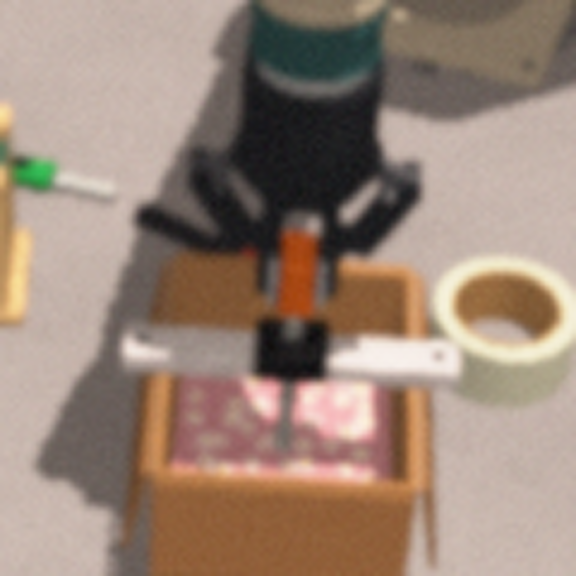

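The bar lies flat on both rims (top at about 0.157) and the rod stands just above the pink box. Now I'll take small steps with force feedback.

play_rows(motion=[1, 0, 0, 0.1, 0, 1, 0, 0, 0.1, 0, 1, 0, 0, 0.1, 0])

```text
t: 7.45
tcp_pos: [0.6, 0.0583, 0.1959]
tool_rot: [[0.953, 0.302, 0.0], [0.302, -0.953, 0.0], [0.0, -0.0, -1.0]]
ft_force: [-2.1, 1.3, 6.3]
opening: 0.0191
```

play_rows(motion=[1, 0, 0, 0.1, 0, 1, 0, 0, 0.1, 0])

```text
t: 7.62
tcp_pos: [0.5999, 0.0583, 0.194]
tool_rot: [[0.953, 0.302, 0.0], [0.302, -0.953, 0.0], [0.0, -0.0, -1.0]]
ft_force: [-2.5, 1.3, 5.5]
opening: 0.0196
```

play_rows(motion=[1, 0, 0, 0.1, 0])

```text
t: 7.7
tcp_pos: [0.6, 0.0583, 0.1929]
tool_rot: [[0.953, 0.302, 0.0], [0.302, -0.953, 0.0], [0.0, -0.0, -1.0]]
ft_force: [-2.8, 1.7, 5.0]
opening: 0.0197
```

play_rows(motion=[1, 0, 0, 0.1, 0])

```text
t: 7.78
tcp_pos: [0.5999, 0.0583, 0.1919]
tool_rot: [[0.953, 0.302, 0.0], [0.302, -0.953, 0.0], [0.0, -0.0, -1.0]]
ft_force: [-3.4, 0.7, 5.7]
opening: 0.0195
```

play_rows(motion=[1, 0, 0, 0.05, 0, 1, 0, 0, 0, 0])

```text
t: 7.95
tcp_pos: [0.5999, 0.0583, 0.1913]
tool_rot: [[0.953, 0.302, 0.0], [0.302, -0.953, 0.0], [0.0, -0.0, -1.0]]
ft_force: [-3.1, 0.8, 4.1]
opening: 0.0197
```

play_rows(motion=[1, 0, 0, 0.05, 0])

```text
t: 8.03
tcp_pos: [0.6, 0.0583, 0.1909]
tool_rot: [[0.953, 0.302, 0.0], [0.302, -0.953, 0.0], [0.0, -0.0, -1.0]]
ft_force: [-3.1, 1.1, 5.4]
opening: 0.0193
```

play_rows(motion=[1, 0, 0, 0.05, 0])

```text
t: 8.12
tcp_pos: [0.6, 0.0583, 0.1904]
tool_rot: [[0.953, 0.302, 0.0], [0.302, -0.953, 0.0], [0.0, -0.0, -1.0]]
ft_force: [-3.2, 2.3, 5.4]
opening: 0.0196
```

play_rows(motion=[1, 0, 0, 0.05, 0])

```text
t: 8.2
tcp_pos: [0.6, 0.0583, 0.1899]
tool_rot: [[0.953, 0.302, 0.0], [0.302, -0.953, 0.0], [0.0, -0.0, -1.0]]
ft_force: [-2.3, 1.3, 5.1]
opening: 0.0195
```

play_rows(motion=[1, 0, 0, 0.05, 0, 1, 0, 0, 0.05, 0])

```text
t: 8.37
tcp_pos: [0.6001, 0.0583, 0.1895]
tool_rot: [[0.953, 0.302, 0.001], [0.302, -0.953, 0.0], [0.001, 0.0, -1.0]]
ft_force: [-3.9, 1.2, 10.7]
opening: 0.0195
```

play_rows(motion=[1, 0, 0, 0.05, 0])

```text
t: 8.45
tcp_pos: [0.6001, 0.0583, 0.1894]
tool_rot: [[0.953, 0.302, 0.001], [0.302, -0.953, 0.0], [0.001, 0.0, -1.0]]
ft_force: [-3.5, 1.7, 12.2]
opening: 0.0194
```

play_rows(motion=[1, 0, 0, 0.05, 0])

```text
t: 8.53
tcp_pos: [0.6002, 0.0583, 0.1894]
tool_rot: [[0.953, 0.302, 0.001], [0.302, -0.953, 0.0], [0.001, 0.0, -1.0]]
ft_force: [-5.2, 1.9, 14.1]
opening: 0.0194
```

play_rows(motion=[1, 0, 0, 0.05, 0])

```text
t: 8.62
tcp_pos: [0.6003, 0.0583, 0.1894]
tool_rot: [[0.953, 0.302, 0.002], [0.302, -0.953, 0.0], [0.002, 0.0, -1.0]]
ft_force: [-6.4, 2.0, 15.5]
opening: 0.0195
```

The rod stopped at TCP z = 0.1894 and the force rose to 15 N, so it has bottomed out. I'll hold and check.

play_rows(motion=[1, 0, 0, 0, 0, 1, 0, 0, 0, 0, 1, 0, 0, 0, 0, 1, 0, 0, 0, 0])

```text
t: 8.95
tcp_pos: [0.6004, 0.0583, 0.1894]
tool_rot: [[0.953, 0.302, 0.002], [0.302, -0.953, 0.0], [0.002, 0.0, -1.0]]
ft_force: [-4.4, 0.8, 14.0]
opening: 0.0198
```

Run:
```python
from h import *
s=env.read_state(); R=s["tool_rot"]; print(s["t"],s["tcp_pos"],s["ft_force"],s["moment"],s["opening"])
n="scene"
p,d=snapshot(n); cv2.imwrite(f"pics/{n}7.png",cv2.resize(p[140:260,220:340][:,:,::-1],None,fx=4.8,fy=4.8,interpolation=cv2.INTER_CUBIC))
W=cloud(d,"scene"); Z=W[...,2]
m=(np.hypot(W[...,0]-.6,W[...,1]-.058)<.12)&(Z>.135)&(Z<.17)
hsv=cv2.cvtColor(p,cv2.COLOR_RGB2HSV); m&=(hsv[...,1]<40)&(hsv[...,2]>130)
q=W[m]; c=q.mean(0); print(len(q),c, np.percentile(q[:,2],[5,50,90]))
u,sv,v=np.linalg.svd(q-c); print(v[0])
```

```text
8.95 [0.60036808 0.05834338 0.18941191] [-4.3926994   0.82002094 13.99742998] [ 0.07852561  1.46379569 -0.03065461] 0.019823623426264193
420 [0.60147846 0.06401782 0.15599414] [0.14833831 0.15698079 0.16000168]
[-3.20678290e-01  9.47188123e-01  3.06378240e-04]
```

View pics/scene7.png

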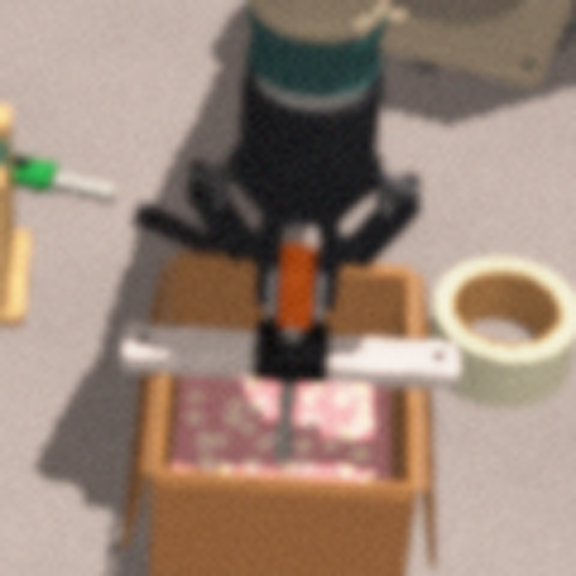

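The bar is still flat on the rims (tilt below 0.1°) and the rod is down on the pink box. I'll lift gently so the reading holds.

play_rows(motion=[1, 0, 0, -0.1, 0, 1, 0, 0, -0.1, 0, 1, 0, 0, -0.2, 0, 1, 0, 0, -0.4, 0, 1, 0, 0, -0.7, 0, 1, 0, 0, -1, 0, 1, 0, 0, -1.3, 0, 1, 0, 0, -1.5, 0])

```text
t: 9.67
tcp_pos: [0.5997, 0.0581, 0.2401]
tool_rot: [[0.953, 0.302, -0.001], [0.302, -0.953, -0.0], [-0.001, -0.0, -1.0]]
ft_force: [0.2, -0.1, -1.2]
opening: 0.0192
```

play_rows(motion=[1, 0, 0, -1.5, 0, 1, 0, 0, -1.5, 0, 1, 0, 0, -1.5, 0, 1, 0, 0, -1.3, 0, 1, 0, 0, -0.9, 0, 1, 0, 0, -0.5, 0, 1, 0, 0, -0.2, 0, 1, 0, 0, 0, 0])

```text
t: 10.33
tcp_pos: [0.6001, 0.0582, 0.3141]
tool_rot: [[0.953, 0.302, 0.0], [0.302, -0.953, -0.0], [0.0, 0.0, -1.0]]
ft_force: [-0.3, -0.9, -1.9]
opening: 0.0198
```

Run:
```python
from h import *
s=env.read_state(); R=s["tool_rot"]; print(s["t"],s["tcp_pos"],R.round(4).tolist(),s["ft_force"],s["opening"])
n="scene"
p,d=snapshot(n); cv2.imwrite(f"pics/{n}8.png",cv2.resize(p[60:260,200:360][:,:,::-1],None,fx=3,fy=3,interpolation=cv2.INTER_CUBIC))
W=cloud(d,"scene"); Z=W[...,2]
m=(np.hypot(W[...,0]-.6,W[...,1]-.058)<.12)&(Z>.23)&(Z<.30)
hsv=cv2.cvtColor(p,cv2.COLOR_RGB2HSV); m&=(hsv[...,1]<40)&(hsv[...,2]>130)
q=W[m]; c=q.mean(0); print(len(q),c, np.percentile(q[:,2],[5,50,90]))
u,sv,v=np.linalg.svd(q-c); print(v[0])
```

```text
10.3333 [0.6000505  0.05815298 0.31406083] [[0.9534, 0.3016, 0.0004], [0.3016, -0.9534, -0.0], [0.0004, 0.0001, -1.0]] [-0.27563223 -0.88647933 -1.8977395 ] 0.019764281019431448
595 [0.60240091 0.05980956 0.27937839] [0.26870239 0.2813727  0.28433425]
[ 3.10029522e-01 -9.50726831e-01 -4.33541465e-04]
```

View pics/scene8.png

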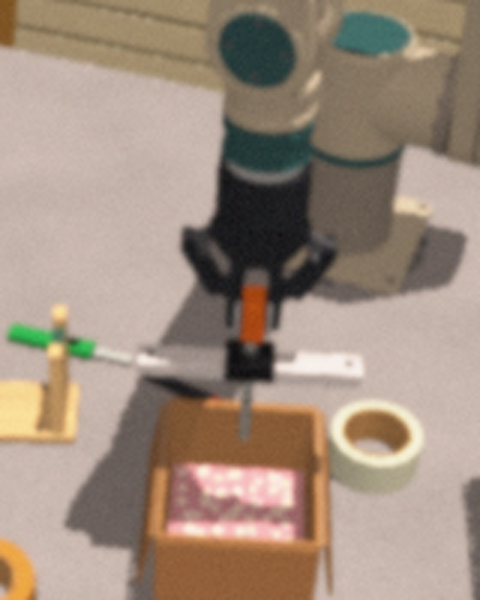

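The bar rose exactly as far as the TCP (124.4 against 124.6 mm), so the reading held. I'll carry it back to the stand.

play_rows(motion=[1, 0, 0, 0, -1, 1, 0, 0, 0, -2, 1, -0.6, 0.8, 0, 0, 1, -1.2, 1.5, 0, 0, 1, -1.7, 2.1, 0, 0, 1, -1.8, 2.3, 0, 0, 1, -1.8, 2.3, 0, 0, 1, -1.8, 2.3, 0, 0])

```text
t: 11.05
tcp_pos: [0.555, -0.0804, 0.3131]
tool_rot: [[0.936, 0.351, -0.001], [0.351, -0.936, -0.0], [-0.001, -0.0, -1.0]]
ft_force: [-0.7, -0.8, -2.3]
opening: 0.0195
```

play_rows(motion=[1, -1.8, 2.3, 0, 0, 1, -1.8, 2.3, 0, 0, 1, -1.8, 2.3, 0, 0, 1, -1.8, 2.3, 0, 0, 1, -1.7, 2.2, 0, 0, 1, -1.4, 1.7, 0, 0, 1, -0.8, 1, 0, 0, 1, 0, 0, 0, 0])

```text
t: 11.72
tcp_pos: [0.5006, -0.2523, 0.3132]
tool_rot: [[0.938, 0.348, -0.001], [0.348, -0.938, -0.0], [-0.001, -0.0, -1.0]]
ft_force: [0.9, 0.1, -1.2]
opening: 0.0195
```

Run:
```python
from h import *
s=env.read_state(); R=s["tool_rot"]; print(s["t"],s["tcp_pos"],R.round(4).tolist(),s["ft_force"],s["opening"])
g=np.array([.4958,-.2697,.1645]); print("to go",((g-s["tcp_pos"])@R*100).round(2), "yaw",np.degrees(np.arctan2(R[1,0],R[0,0])))
```

```text
11.7167 [ 0.50055426 -0.25227391  0.31319495] [[0.9376, 0.3476, -0.0012], [0.3476, -0.9376, -0.0004], [-0.0012, -0.0001, -1.0]] [ 0.86227247  0.07524478 -1.21517733] 0.019480347792811947
to go [-1.03  1.47 14.87] yaw 20.3395304973649
```

play_rows(motion=[1, -0.5, 0.7, 0, -0.2, 1, -0.5, 0.7, 0, 0, 1, 0, 0, 1, 0, 1, 0, 0, 1.8, 0, 1, 0, 0, 2.2, 0, 1, 0, 0, 2.2, 0, 1, 0, 0, 1.5, 0, 1, 0, 0, 0.8, 0])

```text
t: 12.38
tcp_pos: [0.496, -0.2646, 0.2154]
tool_rot: [[0.935, 0.355, -0.004], [0.355, -0.935, 0.003], [-0.003, -0.004, -1.0]]
ft_force: [0.5, 0.0, -3.0]
opening: 0.0197
```

play_rows(motion=[1, 0, 0, 0.5, 0, 1, 0, 0, 0.3, 0, 1, 0, 0, 0, 0])

```text
t: 12.63
tcp_pos: [0.4976, -0.2663, 0.2108]
tool_rot: [[0.935, 0.355, 0.0], [0.355, -0.935, 0.0], [0.0, 0.0, -1.0]]
ft_force: [0.1, 0.4, -1.9]
opening: 0.0192
```

Run:
```python
from h import *
s=env.read_state(); R=s["tool_rot"]; print(s["t"],s["tcp_pos"],R.round(4).tolist(),s["ft_force"],s["opening"])
g=np.array([.4958,-.2697,.1645]); print("to go",((g-s["tcp_pos"])@R*100).round(2), "yaw",np.degrees(np.arctan2(R[1,0],R[0,0])))
p,d=snapshot("scene"); cv2.imwrite(f"pics/scene9.png",cv2.resize(p[110:220,140:260][:,:,::-1],None,fx=5,fy=5,interpolation=cv2.INTER_CUBIC))
W=cloud(d,"scene"); Z=W[...,2]
m=(np.hypot(W[...,0]-.496,W[...,1]+.268)<.12)&(Z>.135)&(Z<.18)
hsv=cv2.cvtColor(p,cv2.COLOR_RGB2HSV); m&=(hsv[...,1]<40)&(hsv[...,2]>130)
q=W[m]; c=q.mean(0); print(len(q),c, np.percentile(q[:,2],[5,50,90]))
u,sv,v=np.linalg.svd(q-c); print(v[0])
p,d=snapshot("top"); cv2.imwrite(f"pics/top9.png",cv2.resize(p[160:290,270:420][:,:,::-1],None,fx=4,fy=4,interpolation=cv2.INTER_CUBIC))
```

```text
12.6333 [ 0.49763199 -0.26631199  0.21076844] [[0.9349, 0.3548, 0.0001], [0.3548, -0.9349, 0.0], [0.0001, 0.0, -1.0]] [ 0.06341134  0.39065393 -1.90958232] 0.019199418096778883
to go [-0.29  0.25  4.63] yaw 20.78196905683129
282 [ 0.50547    -0.27558967  0.17530188] [0.16634314 0.17701012 0.17945793]
[-0.3622818   0.93206346  0.00309924]
```

View pics/scene9.png

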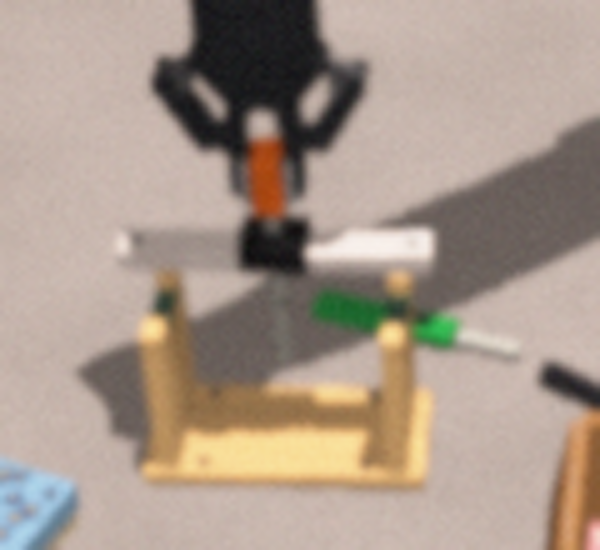

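View pics/top9.png

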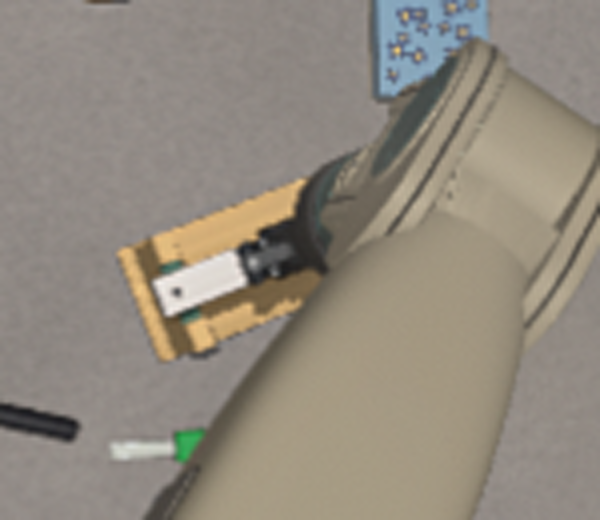

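The bar sits above the notches, in line with the stand, and the rod is between the uprights. I'll correct 2 mm and lower.

play_rows(motion=[1, -0.2, 0.2, 0.7, 0.1, 1, 0, 0, 1, 0, 1, 0, 0, 0.9, 0, 1, 0, 0, 0.6, 0, 1, 0, 0, 0.4, 0, 1, 0, 0, 0.2, 0, 1, 0, 0, 0.2, 0, 1, 0, 0, 0, 0])

```text
t: 13.4
tcp_pos: [0.4961, -0.269, 0.1704]
tool_rot: [[0.936, 0.353, -0.0], [0.353, -0.936, 0.0], [-0.0, -0.0, -1.0]]
ft_force: [0.8, 0.7, -1.0]
opening: 0.0194
```

play_rows(motion=[1, 0, 0, 0.1, 0, 1, 0, 0, 0.1, 0, 1, 0, 0, 0.1, 0, 1, 0, 0, 0, 0])

```text
t: 13.73
tcp_pos: [0.4963, -0.2691, 0.1678]
tool_rot: [[0.936, 0.353, 0.0], [0.353, -0.936, -0.0], [0.0, 0.0, -1.0]]
ft_force: [-0.8, -0.2, -1.8]
opening: 0.0195
```

play_rows(motion=[1, 0, 0, 0.1, 0, 1, 0, 0, 0.1, 0, 1, 0, 0, 0, 0])

```text
t: 13.98
tcp_pos: [0.4962, -0.269, 0.1656]
tool_rot: [[0.936, 0.353, -0.0], [0.353, -0.936, 0.0], [-0.0, -0.0, -1.0]]
ft_force: [0.7, -1.0, -1.0]
opening: 0.0193
```

play_rows(motion=[1, 0, 0, 0.05, 0, 1, 0, 0, 0, 0])

```text
t: 14.15
tcp_pos: [0.4962, -0.2691, 0.1652]
tool_rot: [[0.936, 0.353, -0.0], [0.353, -0.936, 0.0], [-0.0, -0.0, -1.0]]
ft_force: [0.9, -0.2, -2.1]
opening: 0.0197
```

play_rows(motion=[1, 0, 0, 0.05, 0, 1, 0, 0, 0, 0])

```text
t: 14.32
tcp_pos: [0.4962, -0.2691, 0.1647]
tool_rot: [[0.936, 0.353, -0.0], [0.353, -0.936, 0.0], [-0.0, -0.0, -1.0]]
ft_force: [0.3, -0.1, -1.7]
opening: 0.0197
```

play_rows(motion=[1, 0, 0, 0.05, 0, 1, 0, 0, 0, 0])

```text
t: 14.48
tcp_pos: [0.4963, -0.2691, 0.1645]
tool_rot: [[0.936, 0.353, 0.0], [0.353, -0.936, -0.0], [0.0, 0.0, -1.0]]
ft_force: [-0.6, 1.0, -1.6]
opening: 0.0197
```

play_rows(motion=[1, 0, 0, 0.03, 0, 1, 0, 0, 0, 0])

```text
t: 14.65
tcp_pos: [0.4963, -0.2691, 0.1644]
tool_rot: [[0.936, 0.353, 0.0], [0.353, -0.936, -0.0], [0.0, 0.0, -1.0]]
ft_force: [0.1, 0.1, 0.8]
opening: 0.0193
```

Contact came exactly at the predicted height, with light force. I'll release.

play_rows(motion=[2.2, 0, 0, 0, 0, 3, 0, 0, 0, 0, 5, 0, 0, 0, 0, 8.5, 0, 0, 0, 0, 8.5, 0, 0, 0, 0, 8.5, 0, 0, 0, 0, 8.5, 0, 0, 0, 0, 8.5, 0, 0, 0, 0])

```text
t: 15.32
tcp_pos: [0.4963, -0.2691, 0.164]
tool_rot: [[0.936, 0.353, 0.0], [0.353, -0.936, 0.0], [0.0, -0.0, -1.0]]
ft_force: [0.3, 0.6, 0.1]
opening: 0.0849
```

play_rows(motion=[8.5, 0, 0, -0.5, 0, 8.5, 0, 0, -1, 0, 8.5, 0, 0, -1.5, 0, 8.5, 0, 0, -2, 0, 8.5, 0, 0, -2.5, 0, 8.5, 0, 0, -2.5, 0, 8.5, 0, 0, -2, 0, 8.5, 0, 0, -1, 0])

```text
t: 15.98
tcp_pos: [0.4976, -0.27, 0.2985]
tool_rot: [[0.936, 0.353, 0.005], [0.353, -0.936, -0.004], [0.004, 0.005, -1.0]]
ft_force: [0.2, 0.1, -0.5]
opening: 0.0848
```

play_rows(motion=[8.5, -1, 0.5, 0, 0, 8.5, -2, 1, 0, 0, 8.5, -2.5, 1, 0, 0, 8.5, -2.5, 1, 0, 0, 8.5, -2, 1, 0, 0, 8.5, -1, 0, 0, 0, 8.5, 0, 0, 0, 0, 8.5, 0, 0, 0, 0])

```text
t: 16.65
tcp_pos: [0.4084, -0.3497, 0.2931]
tool_rot: [[0.936, 0.352, -0.001], [0.352, -0.936, 0.002], [-0.0, -0.002, -1.0]]
ft_force: [-0.2, -0.1, -0.4]
opening: 0.085
```

Run:
```python
from h import *
s=env.read_state(); print(s["t"],s["tcp_pos"],s["ft_force"],s["opening"])
T=wristT(); p,d=snapshot("wrist"); cv2.imwrite("pics/w10.png",p[:,:,::-1])
W=cloud(d,"wrist",T); hsv=cv2.cvtColor(p,cv2.COLOR_RGB2HSV)
near=np.hypot(W[...,0]-.496,W[...,1]+.268)<.12
def rep(W,n,m):
    q=W[m]; print(n,len(q),"z",np.percentile(q[:,2],[10,50,90]).round(4),cv2.minAreaRect(q[:,:2].astype(np.float32)*1000))
rep(W,"grip w",near&(W[...,2]>.19)&(W[...,2]<.22)&(hsv[...,0]<20)&(hsv[...,1]>150)) if (near&(W[...,2]>.19)).any() else 0
m=near&(W[...,2]>.12)&(W[...,2]<.142)&(hsv[...,1]<50)&(hsv[...,2]>120); rep(W,"bar w",m)
p,d=snapshot("scene"); cv2.imwrite(f"pics/scene10.png",cv2.resize(p[110:220,140:260][:,:,::-1],None,fx=5,fy=5,interpolation=cv2.INTER_CUBIC))
W=cloud(d,"scene"); hsv=cv2.cvtColor(p,cv2.COLOR_RGB2HSV); near=np.hypot(W[...,0]-.496,W[...,1]+.268)<.12
m=near&(W[...,2]>.11)&(W[...,2]<.15)&(hsv[...,1]<40)&(hsv[...,2]>130); q=W[m]; c=q.mean(0); print("bar s",len(q),c,np.percentile(q[:,2],[5,50,90]),np.linalg.svd(q-c)[2][0])
m=near&(W[...,2]>.15)&(W[...,2]<.24)&(hsv[...,0]<20)&(hsv[...,1]>150); q=W[m]; print("grip s z",np.percentile(q[:,2],[2,50,98]))
p,d=snapshot("top"); cv2.imwrite(f"pics/top10.png",p[:,:,::-1])
W=cloud(d,"top"); hsv=cv2.cvtColor(p,cv2.COLOR_RGB2HSV); near=np.hypot(W[...,0]-.496,W[...,1]+.268)<.12
for nm,lo,hi in(("grip t",.19,.22),):
    m=near&(W[...,2]>lo)&(W[...,2]<hi)&(hsv[...,0]<20)&(hsv[...,1]>150)
    if m.sum()>5: rep(W,nm,m)
m=near&(W[...,2]>.122)&(W[...,2]<.138)&(hsv[...,1]<50)&(hsv[...,2]>120)
if m.sum()>5: rep(W,"bar t",m)
```

```text
16.65 [ 0.40844901 -0.3496608   0.29311696] [-0.22318367 -0.05562057 -0.43198315] 0.0850060594263289
grip w 1141 z [0.2003 0.2032 0.2043] ((496.76507568359375, -270.4383239746094), (32.02879333496094, 19.674280166625977), 22.44403648376465)
bar w 3946 z [0.1305 0.1316 0.1326] ((487.92950439453125, -273.6396484375), (54.37002944946289, 199.9622039794922), 24.147869110107422)
bar s 358 [ 0.49768641 -0.26631973  0.1314438 ] [0.12122808 0.13264287 0.13599878] [-0.36136032  0.93242391 -0.00209326]
grip s z [0.1661911  0.19435453 0.20785309]
grip t 95 z [0.1986 0.2024 0.2061] ((495.8578186035156, -266.49810791015625), (31.219181060791016, 19.222505569458008), 23.58734893798828)
bar t 503 z [0.1277 0.1311 0.1342] ((496.3948059082031, -267.94482421875), (25.638612747192383, 200.78927612304688), 20.965375900268555)
```

View pics/scene10.png

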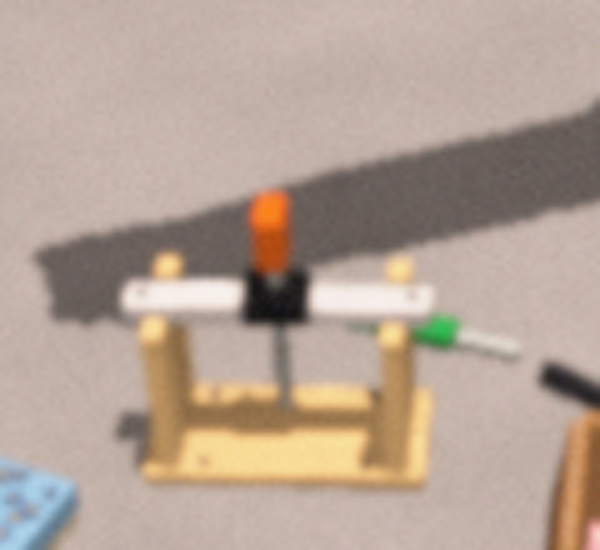

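View pics/top10.png

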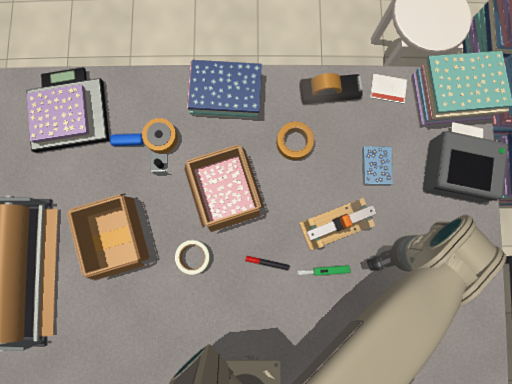

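View pics/w10.png

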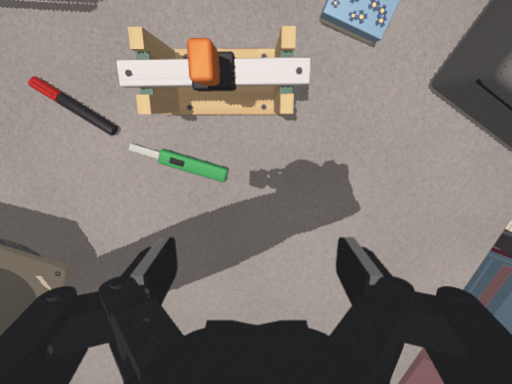

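The gauge is back in both notches. The bar is level, with its top at 0.131, centred near (0.496, -0.268). The grip top is at about 0.2035, which gives a reading of about 0.0815. The cartons and bystanders are where they were, so I'm handing in.

Run:
```python
from h import *
print(env.hand_in(), env.read_state()["t"])
```

```text
the job is handed in; nothing more can be done
the job is handed in; nothing more can be done
```

The carton's empty depth is about 81–82 mm. The gauge is back level in its stand showing that depth, and I handed the job in at about 17 s of the 64 s allowed. The interface gives no verdict, so the checks below are my own.

- **Measuring:** I set the bar across the packed carton's rims and pushed the rod down at about 6 N. It stopped dead, and I let the wrist force rise to about 15 N at most. I held it there for about 0.4 s, with the bar flat on both rims to within 0.1° and its top at about 157 mm.
- **Reading held:** When I lifted the gauge, the bar rose 124.4 mm and the gripper 124.6 mm, so the rod had not slipped. Back at the stand, the bar touched the notches at the predicted height, to 0.1 mm.
- **Depth:** The grip's height gives a reading of about 81.5 mm. The camera's rim-to-pink-box depth is about 80.7 mm. That 1 mm difference is within the camera calibration and the 3 mm tolerance.
- **Final position:** The bar centre is within about 2 mm of my estimate of the stand centre. It lies in line with the stand to about 1° and is level to about 0.1°. The gripper is clear of everything.
- **Other objects:** Nothing else has visibly moved in the before and after top views; I did not measure each object.

One check disagreed: the wrist camera's rectangle for the bar came out too wide (54 mm instead of 26 mm), so I used the top and scene views instead. I did not trace the cause.

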